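# Make up two test kits at the laboratory bench

## Robot

A 7-joint arm with a two-finger parallel gripper is mounted at the origin on the work surface. World frame = base frame: x ahead of the robot, y to its left, z up, the work surface at z = 0. Lengths are in m, angles in rad, forces in N, time in s.
With the tool pointing down it reaches from about 0.4 to 0.925 m from the base axis. Payload 4.1 kg.
Tool frame: the origin (TCP) lies at the very end of the fingers, on their centre line; the grasp point (between the pads) lies 19 mm behind it (arm.grip_depth is the distance from the TCP to the grasp point, in m); z points along the fingers, y is the line along which they close (so a half turn about z gives the same grasp; the last joint's range is limited). The gripper opens to 85 mm and grips with 20 to 120 N. Pads are 22 mm wide; open, the fingers measure 114 mm over their backs; the gripper's body (76 mm by 85 mm) begins 54 mm behind the grasp point. The pads swing forward as they close: fully open they stand 13 mm farther back than shut.
Start: joints at [1.191, 0.398, 0.045, 1.537, -0.019, 1.207, -0.051], TCP at [0.18, -0.625, 0.231] pointing down, gripper open.
Joint ranges: [-2.82, 2.82], [-0.49, 2.23], [-1.37, 1.46], [0, 2.46], [-1.36, 4.5], [0.23, 2], [-2.94, 2.94]. Speed limits (rad/s): [2.57, 2.57, 3.14, 3.14, 3.14, 3.14, 3.14].

## Interface

Orientations are given as a 3x3 rotation matrix whose columns are the frame's x, y, z axes.
In Python, from bench import arm gives the robot as it stands. Calls block until the motion is done:
- arm.move_to(position, orientation): joint-space move of the TCP to a pose.
- arm.move_straight(position, frame=None, feed=0.15, force_limit=None): straight line of the TCP; frame=None keeps the orientation; feed is the mean speed in m/s. With force_limit (N) it stops when the force on the tool has changed by that much, and returns True; else False.
- arm.move_j(angles): joint-space move.
- arm.open() and arm.close_gripper(squeeze=None): open the fingers fully, or close them until they stop; squeeze is the grip in N (None keeps the last).
- arm.sleep(seconds).
- arm.inverse_kinematics(position, orientation): joint angles nearest the present ones, or None.
- arm.observe(): the state.
- arm.capture(name): name is "scene" or "top" or "wrist"; returns a dict with "img" (384x512x3 uint8, red, green, blue), "z_map" (384x512 float32, m along the optical axis (not along the pixel's ray), 0 where there is no reading), "mtx" (3x3 intrinsics, pixels), "k1" (the pictures are not rectified: a ray, as slopes to the right and down, at radius r is drawn at 1 + k1 r^2 times it, then the intrinsics apply), "R" (3x3) and "t" (3): a world point X has camera coordinates R X + t; the wrist camera has in their place "mount" (4x4, takes a point from camera to tool coordinates, whose origin is the TCP and whose axes are the flange's). Camera axes: x right, y down, z forward; pixel columns grow to the right and rows downward; lengths in m; the calibration is good to about 2 mm. A picture is of the moment at which its call begins: read the wrist's pose just before it.
A pose or a line that the arm cannot do raises arm.MotionError and nothing moves.
- arm.finish_job(): hands the job in; it is judged then, once.
The state is a dict: "time": time; "qpos": joint angles; "joint_velocities": joint speeds; "joint_efforts": joint torques, N m; "position": TCP position; "tool_rot": TCP orientation; "force": force on the tool from outside, world axes, zero at the start; "moment": the same for the moment, N m; "grip_width": finger opening in m; "grasp_force": force on a finger pad.
Only numpy, scipy, OpenCV 4.12 (cv2) and the standard library are available. Lean on these libraries where they do the work, as an engineer would, in place of code of your own. Each camera call takes 0.05 s, during which the arm holds its last target. There are 200 camera calls.

## Task

Make up the two test kits from the stock on the bench: the teal tray, which is wanted first, gets the orange-capped amber bottle, the green-lidded pot and the pink carton, and only when it is complete start on the pink tray, which gets the blue-capped amber bottle and the yellow-lidded pot. Stand each thing upright on the floor of a compartment of its own (any compartment of its tray), setting it down rather than letting it drop and knocking nothing over. Leave the white-capped bottle, the black-lidded pot and the tube rack where they stand.

Things in the scene. Friction and masses are not known exactly. Their poses are not given: they have to be found in the camera images.
- teal_tray: Teal kit tray, fixed to the bench but in a different place and yaw each time: an open tray 220 mm long (its y) by 76 mm (its x), 18 mm high, divided crosswise into three square compartments, 68 x 68 mm inside, with walls, dividers and floor 4 mm thick. Origin: centre of its underside, z up. Compartment centres at x = 0, y = -72, 0 and 72 mm; things stand on the floor 4 mm above the bench.
- pink_tray: Bright pink kit tray, fixed to the bench but in a different place and yaw each time: an open tray 148 mm long (its y) by 76 mm (its x), 18 mm high, divided crosswise into two square compartments, 68 x 68 mm inside, with walls, dividers and floor 4 mm thick. Origin: centre of its underside, z up. Compartment centres at x = 0, y = -36 and 36 mm; things stand on the floor 4 mm above the bench.
- orange_bottle: Loose amber bottle with a white label band and an orange screw cap, 44 mm in diameter, 85 mm tall (straight body to 60 mm height, cap 32 mm wide), about 90 g, standing upright. Origin: centre of its underside, z up.
- green_pot: Loose cream-coloured round pot with a green lid on top, 44 mm in diameter all the way up, 56 mm tall, about 60 g, standing upright. Origin: centre of its underside, z up.
- carton: Loose pale pink carton with a white band, 44 x 44 mm square and 70 mm tall, about 70 g, standing upright. Origin: centre of its underside, z up, x and y square to its side faces.
- blue_bottle: Loose amber bottle with a white label band and a blue screw cap, 44 mm in diameter, 85 mm tall (straight body to 60 mm height, cap 32 mm wide), about 90 g, standing upright. Origin: centre of its underside, z up.
- yellow_pot: Loose cream-coloured round pot with a yellow lid on top, 44 mm in diameter all the way up, 56 mm tall, about 60 g, standing upright. Origin: centre of its underside, z up.
- white_bottle: Loose amber bottle with a white label band and a white screw cap, 44 mm in diameter, 85 mm tall (straight body to 60 mm height, cap 32 mm wide), about 90 g, standing upright. Origin: centre of its underside, z up. Not wanted: stays where it is.
- black_pot: Loose cream-coloured round pot with a black lid on top, 44 mm in diameter all the way up, 56 mm tall, about 60 g, standing upright. Origin: centre of its underside, z up. Not wanted: stays where it is.
- tube_rack: Loose cream tube rack, 90 mm (its x) by 150 mm (its y), 98 mm tall, with a few red- and blue-capped tubes, 0.4 kg, standing to the robot's right of the stock. Stays where it is. Origin: centre of its underside.
Mind the look-alikes: they are no part of the job. Several things have the shape of the teal_tray; the one meant has the colours described above.

How it is judged:
By the outcome, as a careful person would: the job done as asked, in the order asked, and still so for the second after the job is handed in, with the robot touching nothing.
It also fails if it takes over 115 s, if anything falls off the work surface, if the arm or the gripper's body presses on something with over 40 N, if the wrist force passes 120 N, or if a joint passes its speed limit or range.

## Working session

There is one attempt and no reset: what is moved stays moved. The work goes in short steps, each a Python script; the robot and the scene stay as the last script left them, time stands still between calls to the robot, and variables do not carry over. Pictures are saved under pics/ and viewed, at most 14 in all, crops included, and the job is handed in when it is done.

```bash
mkdir -p pics; ls
python3 - <<'E'
from bench import arm
import numpy as np,cv2,pickle
s=arm.observe(); print(s['time'],s['position'],s['tool_rot'],s['grip_width'])
D={}
for n in ('scene','top','wrist'):
    D[n]=arm.capture(n); D[n]['pose']=(s['position'],s['tool_rot'])
    cv2.imwrite(f'pics/{n}0.png',cv2.resize(D[n]['img'][:,:,::-1],(800,600),interpolation=cv2.INTER_CUBIC))
    print(n,D[n]['mtx'],D[n]['k1'],D[n].get('R'),D[n].get('t'),D[n].get('mount'))
pickle.dump(D,open('cap0.pkl','wb'))
E
```

```text
pics
0.0 [ 0.17999271 -0.62394161  0.23026394] [[ 9.60801240e-01  2.77237382e-01 -6.40486701e-04]
 [ 2.77238097e-01 -9.60799573e-01  1.79411226e-03]
 [-1.17984362e-04 -1.90135260e-03 -9.99998185e-01]] 0.08558932887082032
scene [[449.41792061   0.         257.45013053]
 [  0.         449.41792061 192.776082  ]
 [  0.           0.           1.        ]] -0.012489738623489328 [[ 0.69126753  0.72247043  0.01362655]
 [ 0.4848278  -0.44974049 -0.75011699]
 [-0.53580893  0.52513805 -0.66116475]] [-0.25610885 -0.22502138  1.85982302] None
top [[350.16964383   0.         254.70082653]
 [  0.         350.16964383 187.17683956]
 [  0.           0.           1.        ]] -0.08029866580354975 [[ 0.0110354  -0.99992775 -0.00476583]
 [-0.97849517 -0.00981686 -0.20603598]
 [ 0.2059743   0.00693703 -0.97853281]] [-0.1036038   0.45633991  0.9718518 ] None
wrist [[290.19159212   0.         255.53529504]
 [  0.         290.19159212 193.43575836]
 [  0.           0.           1.        ]] 0.009720856156248221 None None [[ 4.51917920e-04 -9.62387487e-01 -2.71680180e-01  6.78556491e-02]
 [ 9.99999759e-01  5.78360633e-04 -3.85339941e-04  5.79072915e-04]
 [ 5.27975459e-04 -2.71679940e-01  9.62387516e-01 -1.42756726e-01]
 [ 0.00000000e+00  0.00000000e+00  0.00000000e+00  1.00000000e+00]]
```

View pics/top0.png

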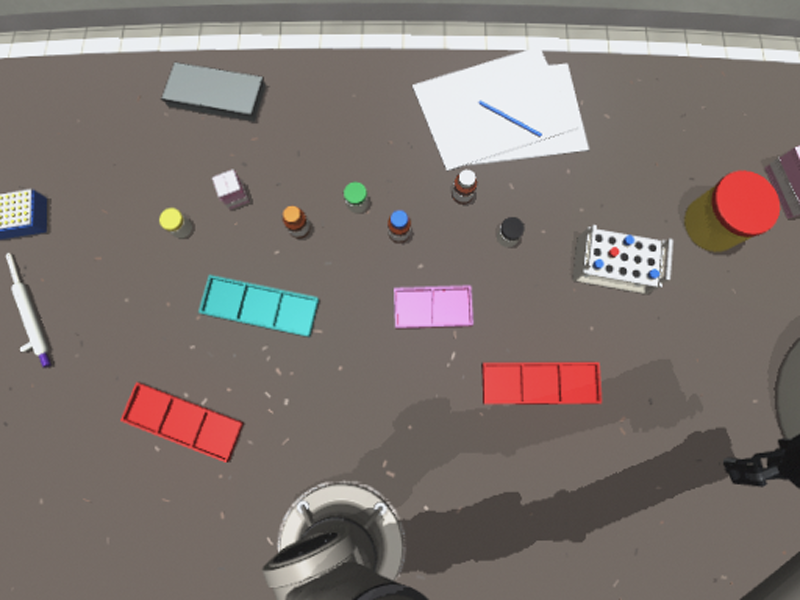

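View pics/scene0.png

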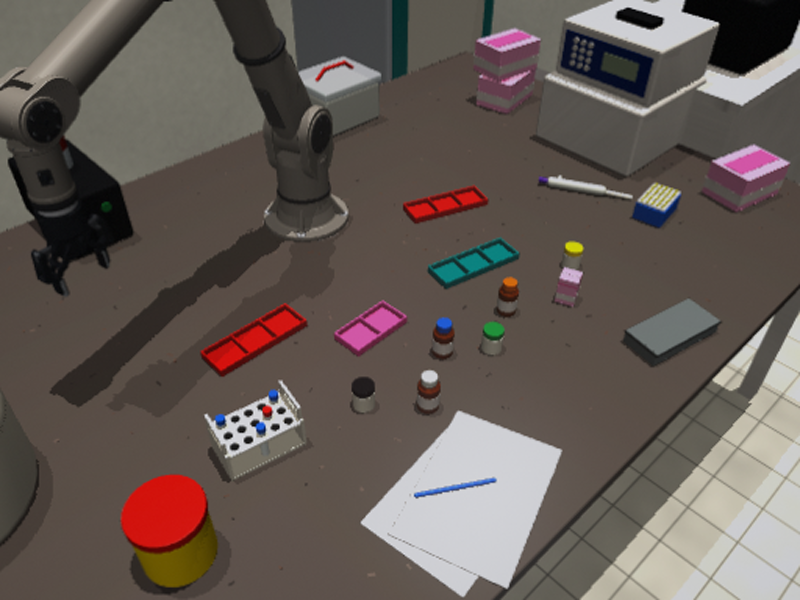

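Top view (800x600 pixels):
- **Caps:** yellow lid (172,219), carton (228,182), orange cap (293,214), green lid (355,193), blue cap (399,219), white cap (467,178), black lid (512,228).
- **Trays:** teal tray (260,305), pink tray (433,307). The look-alikes are red trays at (182,422) and (541,383).

Scene view: orange (510,285), green (493,330), blue (443,326), yellow (573,248), carton (569,275), teal tray (473,262), pink tray (371,327).

Next I'll measure from both calibrated views and make one close crop.

```bash
cat > vis.py <<'E'
import numpy as np,cv2
def cloud(c,R=None,t=None):
    "world points (384x512x3) of a picture"
    if R is None: R,t=c['R'],c['t']
    h,w=c['z_map'].shape; K=c['mtx']
    u,v=np.meshgrid(np.arange(w),np.arange(h))
    xd=np.stack([(u-K[0,2])/K[0,0],(v-K[1,2])/K[1,1]],-1); x=xd.copy()
    for _ in range(5): x=xd/(1+c['k1']*(x**2).sum(-1,keepdims=True))
    z=c['z_map'][...,None]
    P=(np.concatenate([x*z,z],-1)-t)@R
    P[c['z_map']<=0]=np.nan
    return P
def project(c,X):
    p=c['R']@X+c['t'];s=p[:2]/p[2];s=s*(1+c['k1']*(s@s));return s*c['mtx'][0,0]+c['mtx'][:2,2]
def triangulate(obs):
    from scipy.optimize import least_squares
    r=least_squares(lambda X:np.concatenate([project(c,X)-p for c,p in obs]),[.6,0,.05]);return r.x,abs(r.fun).max()
def tray(P,img,seed,rad=.16):
    "points of the tray above the floor plate (rim tops), min-area rectangle"
    m=(np.hypot(P[...,0]-seed[0],P[...,1]-seed[1])<rad)
    hsv=cv2.cvtColor(img,cv2.COLOR_RGB2HSV); s0=hsv[...,1]>70
    Q=P[m&s0&(P[...,2]>.013)&(P[...,2]<.024)]
    (c,sz,a)=cv2.minAreaRect(Q[:,:2].astype(np.float32)); 
    if sz[0]<sz[1]: a+=90
    return np.array(c),sorted(sz),a,np.median(Q[:,2]),len(Q)   # a: direction of the long side, deg
E
cat > m.py <<'E'
import pickle,numpy as np,cv2
from vis import *
D=pickle.load(open('cap0.pkl','rb')); f=.64
N={'yellow':((172,219),(573,248)),'orange':((293,214),(510,285)),'green':((355,193),(493,330)),'blue':((399,219),(443,326)),'white':((467,178),(430,378)),'black':((512,228),(363,387)),'carton':((227,181),(570,275))}
C={n:cloud(D[n]) for n in('top','scene')}
for k,(a,b) in N.items():
    seed=np.nanmedian(C['top'][int(a[1]*f)-1:int(a[1]*f)+2,int(a[0]*f)-1:int(a[0]*f)+2],(0,1)); out=[]
    for n in C:
        P=C[n]; m=np.hypot(P[...,0]-seed[0],P[...,1]-seed[1])<.045
        zt=np.nanpercentile(P[m&(P[...,2]>seed[2]-.015)][:,2],90); Q=P[m&(abs(P[...,2]-zt)<.004)]
        r=cv2.minAreaRect(Q[:,:2].astype(np.float32)); c=np.append(r[0],zt); out.append(c)
        print(k,n,c.round(4),'size',np.round(r[1],3),'ang',round(r[2],1),len(Q))
    X,e=triangulate([(D[n],project(D[n],c)) for n,c in zip(C,out)])
    X2,e2=triangulate([(D['top'],np.array(a)*f),(D['scene'],np.array(b)*f)])
    print('   tri by eye',X2.round(4),round(e2,1))
for k,px in {'teal':(260,305),'pink':(433,307)}.items():
    seed=C['top'][int(px[1]*f),int(px[0]*f)]
    for n in C: print(k,n,tray(C[n],D[n]['img'],seed))
x=D['top']['img'][90:225,90:345,::-1]; cv2.imwrite('pics/crop1.png',cv2.resize(x,None,fx=3,fy=3,interpolation=cv2.INTER_CUBIC))
E
python3 m.py
```

```text
yellow top [0.5975 0.3457 0.0575] size [0.041 0.039] ang 74.8 126
yellow scene [0.6027 0.3438 0.0591] size [0.04  0.039] ang 4.4 50
   tri by eye [0.5998 0.3442 0.0501] 0.7
orange top [0.5974 0.102  0.0872] size [0.03  0.024] ang 5.6 66
orange scene [0.6005 0.1024 0.0884] size [0.027 0.031] ang 37.1 37
   tri by eye [0.6017 0.1015 0.0744] 0.7
green top [ 0.6517 -0.0118  0.0576] size [0.042 0.039] ang 1.6 134
green scene [ 0.6578 -0.0129  0.0588] size [0.042 0.042] ang 89.7 89
   tri by eye [ 0.6545 -0.012   0.0491] 0.5
blue top [ 0.59   -0.097   0.0869] size [0.029 0.029] ang 34.6 80
blue scene [ 0.5947 -0.099   0.0879] size [0.026 0.033] ang 44.3 48
   tri by eye [ 0.5924 -0.0989  0.0741] 0.2
white top [ 0.673  -0.2271  0.0863] size [0.03  0.029] ang 89.5 76
white scene [ 0.6769 -0.225   0.0871] size [0.028 0.03 ] ang 65.0 59
   tri by eye [ 0.6762 -0.2253  0.0778] 1.0
black top [ 0.584 -0.315  0.058] size [0.04  0.042] ang 43.4 146
black scene [ 0.588  -0.3148  0.0585] size [0.041 0.043] ang 73.5 119
   tri by eye [ 0.5867 -0.3145  0.0479] 0.6
carton top [0.6649 0.2355 0.0718] size [0.042 0.042] ang 22.3 154
carton scene [0.6702 0.2356 0.0736] size [0.043 0.048] ang 23.4 81
   tri by eye [0.6692 0.2335 0.0705] 0.3
teal top (array([0.43705344, 0.17263806]), [0.07719480246305466, 0.2209004908800125], 78.69039916992188, np.float64(0.017406693688771943), 356)
teal scene (array([0.43921745, 0.1741055 ]), [0.0839361622929573, 0.22792187333106995], 79.65142822265625, np.float64(0.01740869676161427), 280)
pink top (array([ 0.39047688, -0.18431662]), [0.17117010056972504, 0.1772894710302353], 92.55722737312317, np.float64(0.017457431852777434), 226)
pink scene (array([ 0.39628756, -0.18773821]), [0.17364490032196045, 0.1953134387731552], 90.8794566988945, np.float64(0.017572935215985776), 271)
```

View pics/crop1.png

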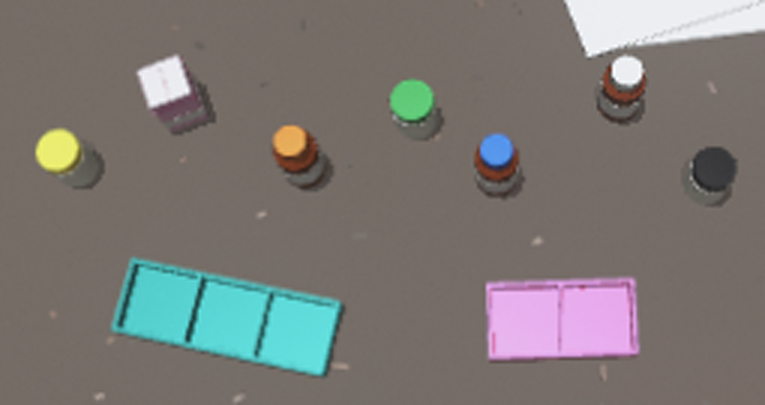

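The crop confirms the choices: orange cap (291,141), green lid (412,100) and pink carton (167,83). The blue cap (496,150) and yellow lid (60,150) are also clear, as are the teal and pink trays; the white cap (627,72) and black lid (714,168) are to be left. The two views agree to about 5 mm, and heights match: bottle 87, pot 57.5, carton 72, tray rim 17.5 mm. I'll refine with the wrist camera from two places.

```bash
cat > rob.py <<'E'
from bench import arm
import numpy as np
from vis import *
def down(deg):
    a=np.radians(deg);y=np.array([np.cos(a),np.sin(a),0]);z=np.array([0,0,-1.]);return np.stack([np.cross(y,z),y,z],1)
def best(pos,deg):
    "of the two equal grasps, the one of less joint travel"
    q0=np.array(arm.observe()['qpos']);L=[]
    for d in(deg,deg+180):
        q=arm.inverse_kinematics(pos,down(d))
        if q is not None: L.append((np.abs(np.array(q)-q0).max(),d))
    return min(L)[1]
def wrist():
    s=arm.observe();c=arm.capture('wrist');T=np.eye(4);T[:3,:3]=s['tool_rot'];T[:3,3]=s['position'];T=T@c['mount']
    c['R']=T[:3,:3].T;c['t']=-c['R']@T[:3,3];return c
def find(P,seed,z):
    m=(np.hypot(P[...,0]-seed[0],P[...,1]-seed[1])<.04)&(abs(P[...,2]-z)<.006)
    Q=P[m]
    if len(Q)<30:return None
    zt=np.median(Q[:,2]);r=cv2.minAreaRect(P[m&(abs(P[...,2]-zt)<.004)][:,:2].astype(np.float32))
    return np.append(r[0],zt).round(4),np.round(r[1],3),round(r[2],1)
O=dict(yellow=(.600,.345,.057),orange=(.599,.102,.086),green=(.655,-.012,.057),blue=(.592,-.098,.086),carton=(.6675,.2355,.072),white=(.675,-.226,.086),black=(.586,-.315,.057))
def pick(xy,deg,h,squeeze=35):
    d=best([*xy,.14],deg)
    arm.move_to([*xy,.14],down(d)); arm.move_straight([*xy,h],feed=.12); arm.close_gripper(squeeze)
    s=arm.observe(); print('grip',s['grip_width'],s['grasp_force'],d)
    arm.move_straight([*xy,h+.11],feed=.2); s=arm.observe(); print('lifted',s['grip_width'],s['time'])
def place(xy,deg,h):
    "h: the height at which it was grasped"
    d=best([*xy,h+.09],deg)
    arm.move_to([*xy,h+.09],down(d)); arm.move_straight([*xy,h+.015],feed=.15)
    hit=arm.move_straight([*xy,h-.001],feed=.02,force_limit=2.5); s=arm.observe()
    print('down',hit,s['position'].round(4)-np.array([*xy,h]),s['grip_width'],d)
    arm.open(); arm.move_straight([*xy,.17],feed=.2); print('t',arm.observe()['time'])
E
python3 - <<'E'
from rob import *
import pickle
W=[]
for xy,deg in(((.46,-.15),-90),((.48,.13),-90)):
    d=best([*xy,.30],deg); arm.move_to([*xy,.30],down(d)); c=wrist();W.append(c);P=cloud(c)
    print(d,arm.observe()['time'])
    for k,o in O.items():
        f=find(P,o,o[2])
        if f:print(k,*f)
    hsv=cv2.cvtColor(c['img'],cv2.COLOR_RGB2HSV)
    for k,lo,hi in(('teal',80,100),('pink',140,165)):
        m=(hsv[...,0]>=lo)&(hsv[...,0]<=hi)&(hsv[...,1]>60)&(P[...,2]<.025)&(P[...,2]>.0135)
        Q=P[m&(P[...,0]<.55)]
        if len(Q)>100: r=cv2.minAreaRect(Q[:,:2].astype(np.float32));print(k,np.round(r[0],4),np.round(r[1],3),round(r[2],1),np.median(Q[:,2]),len(Q))
pickle.dump(W,open('w.pkl','wb'))
cv2.imwrite('pics/w1.png',cv2.resize(np.hstack([w['img'][:,:,::-1] for w in W]),(800,300)))
E
```

```text
-90 2.2
orange [0.5991 0.1017 0.0851] [0.032 0.031] 36.0
green [ 0.6425 -0.0135  0.0559] [0.02  0.044] 1.7
blue [ 0.5913 -0.0992  0.0852] [0.031 0.032] 89.6
black [ 0.585  -0.3148  0.0559] [0.043 0.044] 0.4
teal [0.4328 0.1452] [0.169 0.077] 78.6 0.017969581661523626 1427
pink [ 0.4393 -0.1652] [0.076 0.148] 2.7 0.018147994890279337 631
-90 3.3333
yellow [0.5995 0.3445 0.056 ] [0.042 0.042] 44.7
orange [0.5984 0.1018 0.0852] [0.031 0.03 ] 89.9
green [ 0.6524 -0.0123  0.056 ] [0.04  0.044] 0.7
blue [ 0.5918 -0.0981  0.0849] [0.032 0.031] 65.7
carton [0.6608 0.2339 0.07  ] [0.032 0.045] 21.0
teal [0.4379 0.1713] [0.22  0.077] 78.7 0.018103671578451767 1513
pink [ 0.439  -0.1656] [0.077 0.151] 2.5 0.017889653180937316 1231
```

View pics/w1.png

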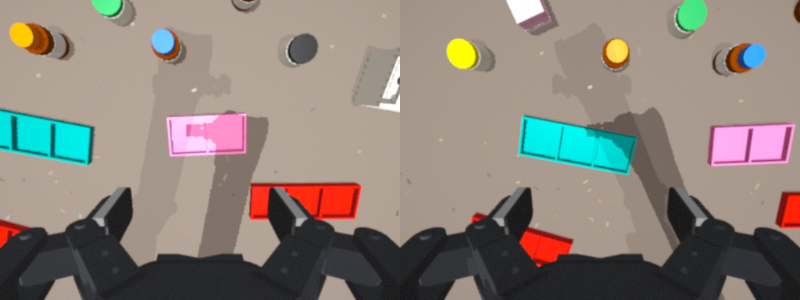

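The wrist views show the orange cap at (616,53) right half, the green lid (690,15), the teal tray (577,144) and the pink tray (207,134) left half. Heights of 85, 56, 70 and 18 mm agree with the text. I'll start with the orange bottle.

```bash
cat >> rob.py <<'E'
def comp(c,deg,y):
    a=np.radians(deg);return np.array(c)+y*np.array([-np.sin(a),np.cos(a)])
TA,PA=-11.3,2.6
T=[comp((.4379,.1713),TA,y) for y in(-.072,0,.072)]
K=[comp((.439,-.1655),PA,y) for y in(-.036,.036)]
def snap(f,n='scene'):
    cv2.imwrite(f,cv2.resize(arm.capture(n)['img'][90:320,130:440,::-1],None,fx=2.5,fy=2.5,interpolation=cv2.INTER_CUBIC))
E
python3 - <<'E'
from rob import *
print(T,K)
pick((.5987,.1018),TA,.022)
place(T[0],TA,.026)
snap('pics/a1.png')
E
```

```text
[array([0.42379188, 0.10069574]), array([0.4379, 0.1713]), array([0.45200812, 0.24190426])] [array([ 0.44063307, -0.20146294]), array([ 0.43736693, -0.12953706])]
grip 0.04296261233216972 35.85306325228885 -11.3
lifted 0.043040322135520254 6.7833
down True [-0.00019188 -0.00019574  0.0006    ] 0.04311808298018595 -11.3
t 10.2167
```

View pics/a1.png

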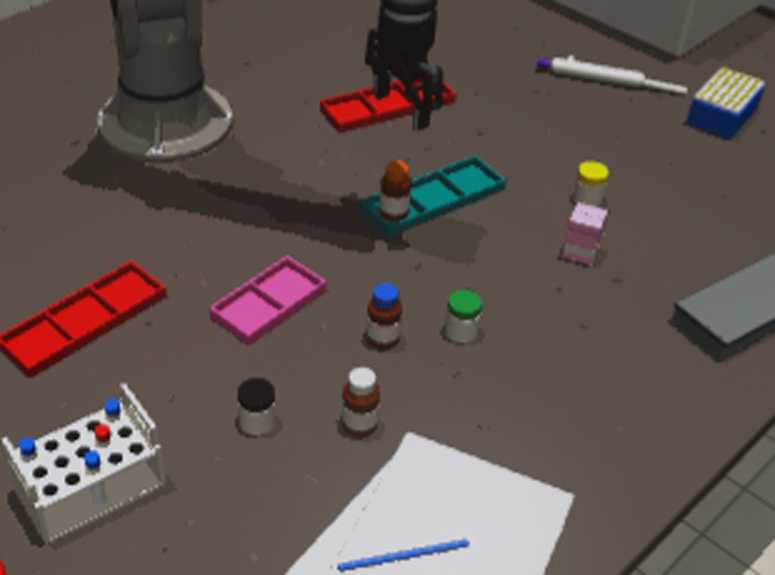

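The orange bottle stands upright in the teal tray's near compartment at (396,195), everything else undisturbed. It touched down within 0.6 mm of the expected height. Green pot and carton next.

Run:
```python
from rob import *
arm.move_to([.60,.02,.20],down(best([.60,.02,.20],-90)))
f=lambda k:print(k,find(cloud(wrist()),O[k],O[k][2]-.001))
f('green')
pick((.6543,-.0125),TA,.018)
place(T[1],TA,.022)
p=[.60,.2355,.20]; arm.move_to(p,down(best(p,-90))); f('carton')
snap('pics/a2.png')
```

```text
green (array([ 0.6539, -0.013 ,  0.0562]), array([0.043, 0.042]), 0.6)
grip 0.04317823552419598 35.733885169029236 -11.3
lifted 0.04295826993795004 14.9333
down True [-0.0002 -0.0001  0.0006] 0.043554522669641466 -11.3
t 18.7583
carton (array([0.6669, 0.2363, 0.0702]), array([0.044, 0.044]), 22.3)
```

View pics/a2.png

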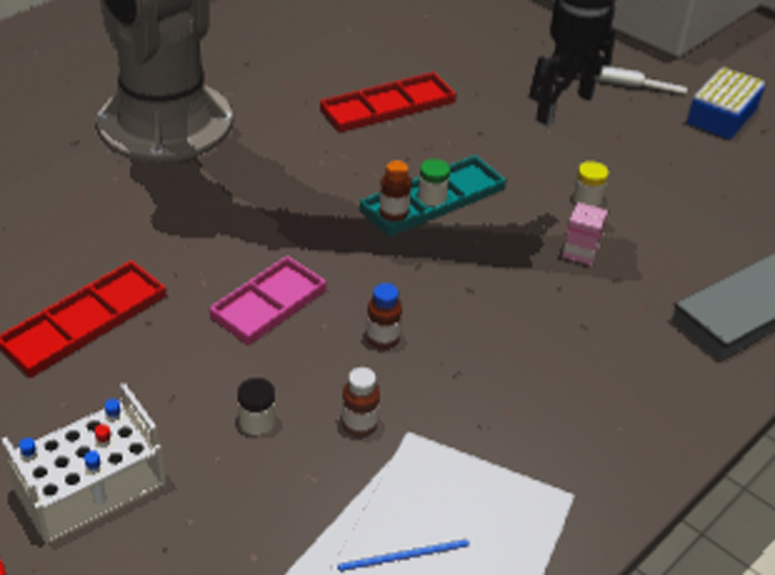

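The green pot is upright in the middle compartment at (434,182). The carton (587,235) was re-measured at (0.667, 0.236), 70 mm high, yaw 22.3°.

Run:
```python
from rob import *
pick((.6669,.2360),22.3,.02)
place(T[2],TA,.024)
snap('pics/a3.png')
```

```text
grip 0.04343697767436996 36.84249401092529 202.3
lifted 0.04361558735772073 23.5833
down True [-0.00010812 -0.00010426  0.0006    ] 0.04337848417302035 -11.3
t 28.1167
```

View pics/a3.png

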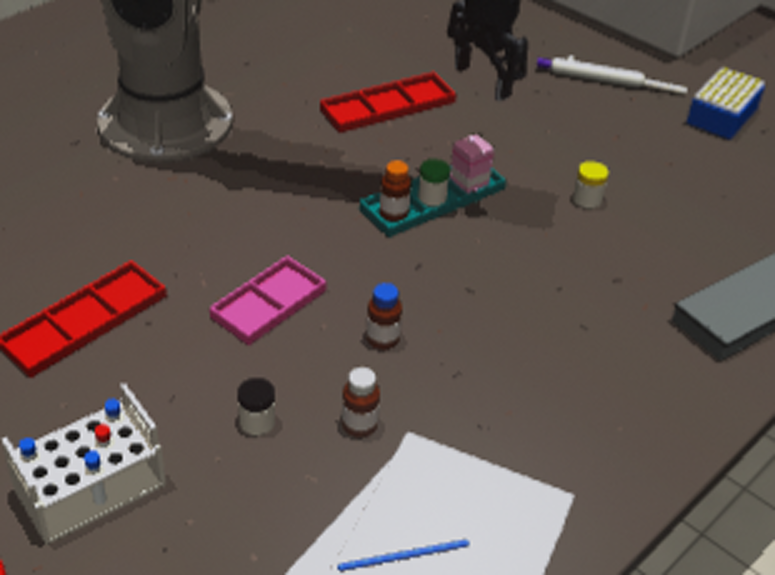

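The teal tray is complete: orange bottle (396,190), green pot (434,182) and carton (473,163), all upright. Now the pink tray, carrying the yellow pot high so it clears the finished kit.

Run:
```python
from rob import *
pick((.5916,-.0985),PA,.022)
place(K[0],PA,.026)
arm.move_straight([*K[0],.22],feed=.2)
p=[.5997,.3447,.22]; arm.move_to(p,down(best(p,PA)))
pick((.5997,.3447),PA,.018)
arm.move_straight(p,feed=.2)
p=[*K[1],.22]; arm.move_to(p,down(best(p,PA)))
place(K[1],PA,.022)
p=[.46,-.02,.34]; arm.move_to(p,down(best(p,-90))); c=wrist();P=cloud(c)
for n,q,z in(('orange',T[0],.089),('green',T[1],.06),('carton',T[2],.074),('blue',K[0],.089),('yellow',K[1],.06)): print(n,q.round(4),find(P,q,z))
for k in('white','black'): print(k,O[k],find(P,O[k],O[k][2]))
print(arm.observe()['time'])
cv2.imwrite('pics/w9.png',c['img'][:,:,::-1]); snap('pics/a4.png')
```

```text
grip 0.043126960825884006 35.8808245731052 2.6
lifted 0.04299071428637711 31.85
down True [-2.33067573e-04  6.29405125e-05  7.00000000e-04] 0.04320184883263002 2.6
t 35.3
grip 0.04340354154210875 35.82808166742325 2.6
lifted 0.043474673498940304 40.5
down True [-2.66932427e-04  3.70594875e-05  6.00000000e-04] 0.04324481651548978 2.6
t 46.1583
orange [0.4238 0.1007] (array([0.4227, 0.0998, 0.0891]), array([0.031, 0.03 ]), 50.8)
green [0.4379 0.1713] (array([0.4365, 0.1698, 0.0602]), array([0.042, 0.043]), 0.1)
carton [0.452  0.2419] (array([0.4508, 0.2403, 0.0742]), array([0.044, 0.044]), 79.1)
blue [ 0.4406 -0.2015] (array([ 0.4393, -0.2007,  0.0889]), array([0.031, 0.03 ]), 68.8)
yellow [ 0.4374 -0.1295] (array([ 0.4361, -0.1286,  0.06  ]), array([0.042, 0.043]), 0.2)
white (0.675, -0.226, 0.086) None
black (0.586, -0.315, 0.057) (array([ 0.585 , -0.3147,  0.0557]), array([0.042, 0.043]), 39.9)
47.3417
```

View pics/w9.png

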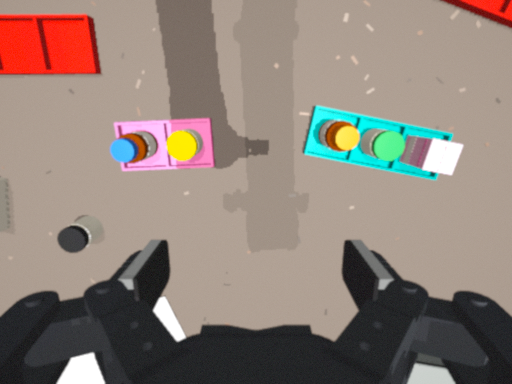

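View pics/a4.png

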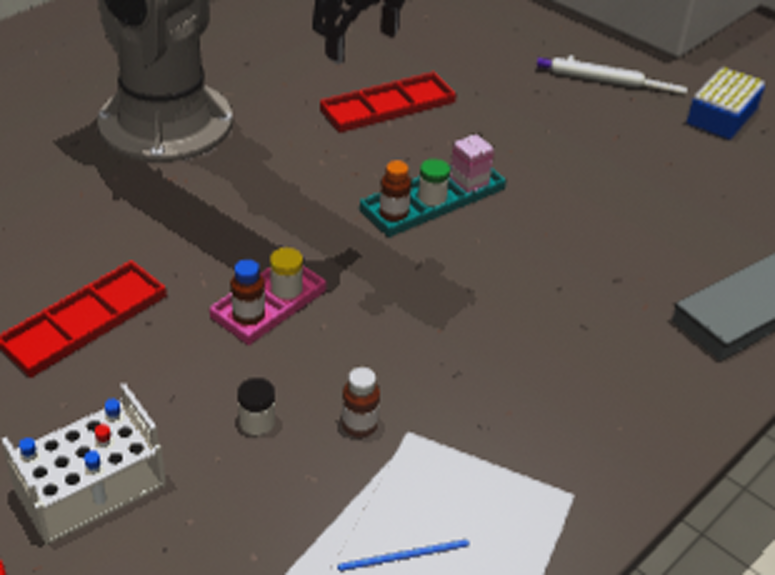

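All five stand upright on their tray floors, with tops at 89, 60 and 74 mm as expected and within 2 mm of the compartment centres. The white bottle (361,400), black pot (256,405) and rack (85,460) are unmoved, so I'm handing in.

```bash
python3 -c "
from bench import arm
print(arm.finish_job())"
```

```text
the job is handed in; nothing more can be done
None
```

Both kits are made up and the job is handed in: the teal tray was completed first, then the pink, with all five items upright in their own compartments, nothing else moved, at about 47 s of the 115 s limit.

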